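# Mount a nest block on its fixture base and fit the right socket to the clamp nut

## Robot

A 6-joint arm with a two-finger parallel gripper is mounted at the origin on the work surface; the furniture and walls round the work are solid. World frame = base frame: x ahead of the robot, y to its left, z up, the work surface at z = 0. Lengths are in mm, angles in degrees, forces in N, time in s.
With the tool pointing down it reaches from about 300 to 850 mm from the base axis. Payload 4.2 kg.
Tool frame: the origin (TCP) lies between the finger pads; the fingertips stand 19 mm ahead of it and the grasp point (between the pads) is the TCP (env.tips_ahead is the distance from the TCP to the fingertips, in mm); z points along the fingers, y is the direction in which the jaws open and shut (so a half turn about z gives the same grasp; the last joint's range is limited). The gripper opens to 91 mm and grips with 3 to 60 N. Pads are 32 mm wide; open, the fingers measure 118 mm over their backs; the gripper's body (76 mm by 178 mm) begins 60 mm behind the grasp point.
Start: joints at [-69.844, 18.312, 89.639, -0, 72.044, -1.146], TCP at [208.898, -535.729, 209.376] pointing down, gripper open.
Joint ranges: [-177.97, 177.97], [-48.28, 115.42], [12.27, 149.76], [-77.06, 257.06], [2.81, 150.46], [-146.56, 146.56]. Speed limits (degrees/s): [147.25, 147.25, 180, 180, 180, 180].

## Interface

Orientations are given as [roll, pitch, yaw] about the fixed x, y, z axes, in that order (R = Rz(yaw) Ry(pitch) Rx(roll)).
In Python, from workcell import telemetry, viewer, job_done, env gives the robot as it stands. The module is installed in compiled form; this text tells all that it offers.
- The arm moves only by the shell command python3 -m jog 'ROWS' [FORCE]. ROWS is JSON, a list of rows, each a list of 3 entries, a list of its own where there are three numbers: the shift along the tool's x, y, z in cm, then the turn about the tool's z in degrees, then the opening, from 0 (shut) to 1 (fully open). A call has 1 to 10 rows; each row shifts and turns the pose as measured when the row begins, along the tool's axes as they then stand; what a row does not reach is not made up. A row lasts 1/8 s, in which the tool goes at most 62.5 mm and 10.7 degrees, less where a joint would pass 70% of its speed; a pose out of reach is approached as far as the arm can. A call is refused whole if a number of a shift passes 6.25 or a number of a turn 10.7, either way. A call with a gripper value outside its range is refused whole. The fingers move at their own pace and stop on an object; FORCE is the grip in N (left out, the last holds). Time passes only in rows, so rows that do not move let the fingers close. It gives the time, the measured TCP pose, the force and the opening at its end, in the units of the state.
- telemetry.state(): the state, without advancing time (a new reading comes with each control period).
- viewer.grab_frame(name): name is "scene" or "side" or "wrist"; returns a dict with "color" (480x640x3 uint8, red, green, blue), "K" (3x3 intrinsics, pixels), "k1" (the pictures are not rectified: a ray, as slopes to the right and down, at radius r is drawn at 1 + k1 r^2 times it, then the intrinsics apply), "rvec" (rotation vector, rad) and "tvec" (3), from world to camera coordinates, as OpenCV has them. Camera axes: x right, y down, z forward; pixel columns grow to the right and rows downward; lengths in mm; the calibration is good to about 2 mm. A picture is of the moment at which its call begins. There is no depth.
- job_done(): hands the job in, once; it reports no verdict.
The state is a dict: "time_s": time; "qpos": joint angles; "qvel": joint speeds; "effort": joint torques, N m; "ee_pos": TCP position; "ee_rot": TCP orientation; "force": force on the tool from outside, world axes, zero at the start; "torque": the same for the moment, N m; "gripper_width": finger opening in mm.
Only numpy, scipy, OpenCV 4.12 (cv2) and the standard library are available. Lean on these libraries where they do the work, as an engineer would, in place of code of your own. Each camera call takes 0.05 s, during which the arm holds its last target. There are 200 camera calls.

## Task

Set the loose nest block down flat on the two pins of the fixture base nearer the robot, then find which of the three sockets fits that base's clamp nut and, with that socket fully home on the nut, turn the clamp clockwise until its toe lies square over the block's ledge. Finish still gripping the socket on the nut, without letting go; the other two sockets must end standing upright on posts of their tray, and the other base and the wood block and marker lying about stay as they are.

Things in the scene. Friction and masses are not known exactly. Their poses are not given: they have to be found in the camera images.
- block_centre (a point): centre of the loose nest block, 31 mm above its underside: aluminium flange 100 (x) x 60 (y) x 14 mm with two through holes of 11.2 mm at x = -36 and +36 mm, y = 0; on it a white saddle 48 (x) x 34 (y) mm, 14 to 48 mm above the underside, grooved along x. Grip the saddle across its 34 mm (along y), fingertips above the flange. Either way round fits. 0.35 kg.
- base_a: fixture base a: dark steel plate 124 (x) x 118 (y) x 14 mm, fixed, origin at the centre of its underside. Two bullet-nosed pins, 10 mm thick, 14 mm tall, on its top at x = -36 and +36, y = -20 mm; swing clamp's axis at x = 0, y = +34 mm. One base is in front, the other at the back left of the bench; which is in front (smaller world x) varies.
- base_b: fixture base b: dark steel plate 124 (x) x 118 (y) x 14 mm, fixed, origin at the centre of its underside. Two bullet-nosed pins, 10 mm thick, 14 mm tall, on its top at x = -36 and +36, y = -20 mm; swing clamp's axis at x = 0, y = +34 mm. One base is in front, the other at the back left of the bench; which is in front (smaller world x) varies.
- base_a_seat (a point): seat of base a: middle between the two pins on the plate's top, 14 mm above the bench, axes as the base's. The seated block's centre is 31 mm above it.
- base_b_seat (a point): seat of base b: the same point on base b.
- clamp_a (a joint): swing clamp of base a, rad: 0 = toe points along the base's +x (open), grows clockwise seen from above, 1.57 = toe along the base's -y, square over the seat; stop at 1.6. Starts at 0 to 0.35. Stiff (about 0.2 N m), stays where left. The toe is 18 mm wide, reaches 32 mm from the axis, 30 to 40 mm above the bench.
- clamp_b (a joint): swing clamp of base b, rad: 0 = toe points along the base's +x (open), grows clockwise seen from above, 1.57 = toe along the base's -y, square over the seat; stop at 1.6. Starts at 0 to 0.35. Stiff (about 0.2 N m), stays where left. The toe is 18 mm wide, reaches 32 mm from the axis, 30 to 40 mm above the bench.
- clamp_a_nut (a point): hex nut of clamp a, turns with it: point on the axis at the top of its round collar, where the mouth of a socket that is home rests. Hex 18 mm tall from here, stud end 22. x along the toe, parallel to two flats. Hex 16, 19 or 22 mm across flats, to be found out; the two nuts differ. Too small a socket rides 18 mm too high on it; too large a one goes down but spins without turning the clamp.
- clamp_b_nut (a point): hex nut of clamp b, turns with it: point on the axis at the top of its round collar, where the mouth of a socket that is home rests. Hex 18 mm tall from here, stud end 22. x along the toe, parallel to two flats. Hex 16, 19 or 22 mm across flats, to be found out; the two nuts differ. Too small a socket rides 18 mm too high on it; too large a one goes down but spins without turning the clamp.
- socket_tray: black tray, 48 (x) x 134 (y) x 8 mm, fixed, origin at the centre of its underside. Three round-nosed steel posts, 10 mm thick, rising 17 mm above its top, at x = 0, y = -42, 0 and +42 mm; a socket stands over each, its centre 36 mm above the bench. Which is on which post varies. Between tray and bases a fixed toggle fixture stands up to 100 mm high.
- socket_small_centre (a point): centre of a bright steel hex socket, a round sleeve 25 mm in diameter, 56 mm tall, standing mouth down over a post of the tray. Mouth 17.2 mm across flats (fits a 16 mm nut), 30 mm deep, 1.5 mm lead-in. Grip its solid upper 26 mm; square drive hole on top. z up to the drive end, x parallel to two of the six flats and within about 0.2 rad of the tray's x. 0.14 kg.
- socket_middle_centre (a point): centre of a bright steel hex socket, a round sleeve 28 mm in diameter, 56 mm tall, standing mouth down over a post of the tray. Mouth 20.2 mm across flats (fits a 19 mm nut), 30 mm deep, 1.5 mm lead-in. Grip its solid upper 26 mm; square drive hole on top. z up to the drive end, x parallel to two of the six flats and within about 0.2 rad of the tray's x. 0.14 kg.
- socket_large_centre (a point): centre of a bright steel hex socket, a round sleeve 31 mm in diameter, 56 mm tall, standing mouth down over a post of the tray. Mouth 23.2 mm across flats (fits a 22 mm nut), 30 mm deep, 1.5 mm lead-in. Grip its solid upper 26 mm; square drive hole on top. z up to the drive end, x parallel to two of the six flats and within about 0.2 rad of the tray's x. 0.14 kg.
- wood_block: bystander: plain wooden block 50 x 110 x 38 mm on the bench behind the work, origin at the centre of its underside.
- marker: bystander: marker pen, 135 mm long, 17 mm thick, lying on the bench, origin at its underside.
Not all that is in view belongs to the job. Leave any pink look-alike of the part that bears socket_middle_centre alone.

How it is judged:
By the outcome, as a careful person would: the job done as asked, in the order asked, and still so for the second after the job is handed in, while the arm keeps its last pose, push and grip.
It also fails if it takes over 72 s, if anything falls off the work surface, if the arm or the gripper's body presses on something with over 40 N, if the wrist force passes 120 N, or if a joint passes its speed limit or range.

## Working session

There is one attempt and no reset: what is moved stays moved. The work goes in short steps, Python scripts to look and compute and a shell command to move; the robot and the scene stay as the last step left them, time stands still between calls to the robot, and variables do not carry over. Pictures are saved under pics/ and viewed, about 8 in all and at most 12, crops included, and the job is handed in when it is done.

```bash
mkdir -p pics; cat > h.py <<'E'
import numpy as np, cv2
from workcell import telemetry, viewer, job_done, env
def grab(n,save=None):
    f=viewer.grab_frame(n)
    if save: cv2.imwrite('pics/'+save,f['color'][:,:,::-1]); np.savez('pics/'+save[:-4],**{k:np.array(v) for k,v in f.items()})
    return f
def load(s): return dict(np.load('pics/'+s+'.npz'))
def ray(f,px):
    K=np.array(f['K'],float);k1=float(f['k1']);u=np.array([(px[0]-K[0,2])/K[0,0],(px[1]-K[1,2])/K[1,1]])
    s=u.copy()
    for _ in range(20): s=u/(1+k1*(s@s))
    R=cv2.Rodrigues(np.array(f['rvec'],float))[0];t=np.array(f['tvec'],float).ravel()
    return -R.T@t, R.T@np.array([s[0],s[1],1.])
def onz(f,px,z):
    c,d=ray(f,px); return (c+d*(z-c[2])/d[2]).round(1)
def proj(f,P):
    R=cv2.Rodrigues(np.array(f['rvec'],float))[0];p=R@np.array(P,float)+np.array(f['tvec'],float).ravel()
    s=p[:2]/p[2];s=s*(1+float(f['k1'])*(s@s));K=np.array(f['K'],float)
    return np.array([K[0,0]*s[0]+K[0,2],K[1,1]*s[1]+K[1,2]]).round(1)
def tri(fp):
    A=np.zeros((3,3));b=np.zeros(3)
    for f,px in fp:
        c,d=ray(f,px);d/=np.linalg.norm(d);M=np.eye(3)-np.outer(d,d);A+=M;b+=M@c
    return np.linalg.solve(A,b).round(1)
E
python3 -c "
from h import *
for n in ['scene','side']:
    f=grab(n,n+'0.png');print(n,ray(f,(320,240)),f['k1'],f['K'][0])
print(telemetry.state())"
```

```text
scene (array([-359.16639611, -644.58681137,  772.18505224]), array([ 0.67826304,  0.46101284, -0.57281068])) 0.020185162657901042 [470.00964223   0.         307.77955511]
side (array([  553.86720304, -1289.09299968,   632.16759209]), array([-0.05282598,  0.90478863, -0.4229946 ])) 0.020257157060338208 [546.35361671   0.         311.05527813]
{'time_s': 0.1, 'qpos': array([-6.98444021e+01,  1.83472537e+01,  8.96990357e+01, -1.25519724e-03,
        7.20442293e+01, -1.14718127e+00]), 'qvel': array([-0.02201657,  0.01352127, -0.12661355, -0.00655418,  0.0221587 ,
       -0.02530886]), 'effort': array([-4.37577091e-04, -4.13335133e+01, -2.32510954e+01,  7.28811231e-02,
        4.21884586e-02, -5.45508692e-05]), 'ee_pos': array([ 208.71959657, -535.28845323,  208.61420232]), 'ee_rot': array([-1.79909476e+02, -6.19041642e-04,  2.13031666e+01]), 'force': array([-0.09931499,  0.26735053,  0.13092009]), 'torque': array([ 0.04810531, -0.01632469, -0.00511177]), 'gripper_width': 91.31358288067449}
```

View pics/scene0.png

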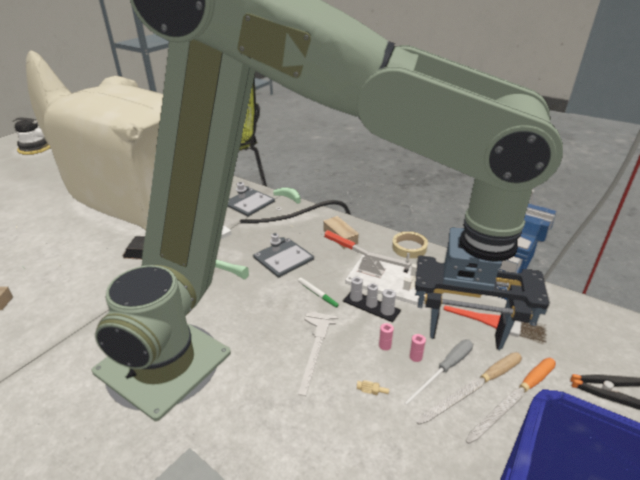

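View pics/side0.png

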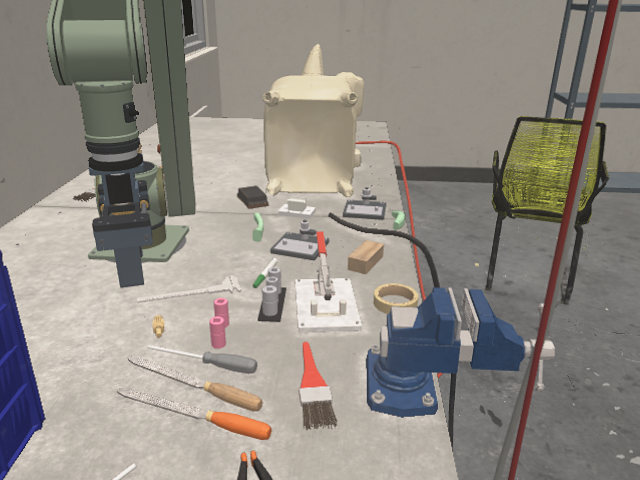

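```bash
python3 -c "
from h import *
s=load('side0');c=load('scene0')
for n,p,z in [('frontbase',(300,245),14),('backbase',(365,209),14),('block',(296,207),20),('tray',(271,304),8),('s1',(269,290),64),('s3',(276,268),64),('nutF',(306,225),60)]: print(n,onz(s,p,z))
for n,p,z in [('frontbase',(283,256),14),('backbase',(250,202),14),('tray',(372,306),8),('s1',(356,280),64),('s2',(372,286),64),('s3',(389,293),64),('nutF',(275,240),60)]: print(n,onz(c,p,z))
a=s['color'][170:330,190:430];cv2.imwrite('pics/sc.png',cv2.resize(a,(800,533),interpolation=cv2.INTER_CUBIC)[:,:,::-1])
"
```

```text
frontbase [426.4  -2.6  14. ]
backbase [599.  268.9  14. ]
block [389.4 250.5  20. ]
tray [ 391.7 -289.     8. ]
s1 [ 394.3 -325.4   64. ]
s3 [ 395.4 -228.8   64. ]
nutF [439.7  24.5  60. ]
frontbase [420.9   6.2  14. ]
backbase [589.9 270.6  14. ]
tray [ 388.9 -283.4    8. ]
s1 [ 390.9 -236.1   64. ]
s2 [ 392.9 -277.5   64. ]
s3 [ 393.  -320.8   64. ]
nutF [417.7  27.8  60. ]
```

View pics/sc.png

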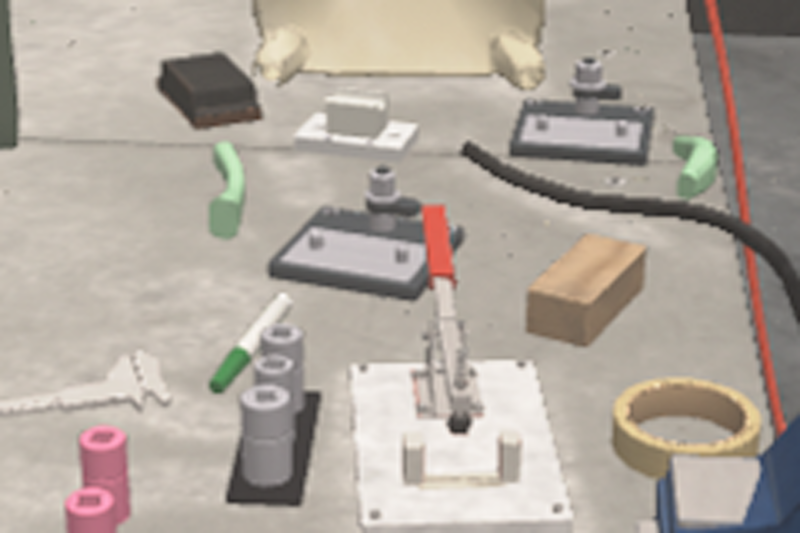

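```bash
cat >> h.py <<'E'
def to(P,yaw=None):
    s=telemetry.state();y=np.radians(s['ee_rot'][2]);d=np.array(P)-s['ee_pos']
    c,n=np.cos(y),np.sin(y);t=[d[0]*c+d[1]*n,d[0]*n-d[1]*c,-d[2]]
    print('now',s['ee_pos'].round(1),s['ee_rot'].round(1),'t',s['time_s'],'tool shift cm',(np.array(t)/10).round(2),'turn',None if yaw is None else round((s['ee_rot'][2]-yaw+180)%360-180,2))
E
python3 -m jog '[[[4.5,-2.8,-1.5],0,1],[[4.5,-2.8,-1.5],0,1],[[4.5,-2.8,-1.5],0,1],[[4.5,-2.8,-1.5],0,1],[[4.5,-2.8,-1.5],0,1],[[4.5,-2.8,-1.5],0,1],[[0,0,0],0,1]]'
python3 -c "
from h import *
f=grab('wrist','w1.png');to((410,10,300),0);print(ray(f,(320,240)),onz(f,(320,240),64))
for p in [(390.9,-236,64),(393,-277.5,64),(393,-320.8,64)]:print(proj(f,p))
"
```

```text
time_s: 0.98
ee_pos: [404.3, -273.3, 298.4]
ee_rot: [-179.6, -0.0, 21.1]
force: [-0.3, -1.1, -0.3]
gripper_width: 91.0
now [ 403.1 -274.4  297.6] [-1.795e+02  1.000e-01  2.100e+01] t 1.025 tool shift cm [ 10.86 -26.29  -0.24] turn 21.05
(array([ 465.21851583, -249.96893178,  473.59778861]), array([-0.23282754, -0.08436772, -0.96898624])) [ 366.8 -285.6   64. ]
[284.3 202.7]
[321.8 214.9]
[359.6 229.4]
```

View pics/w1.png

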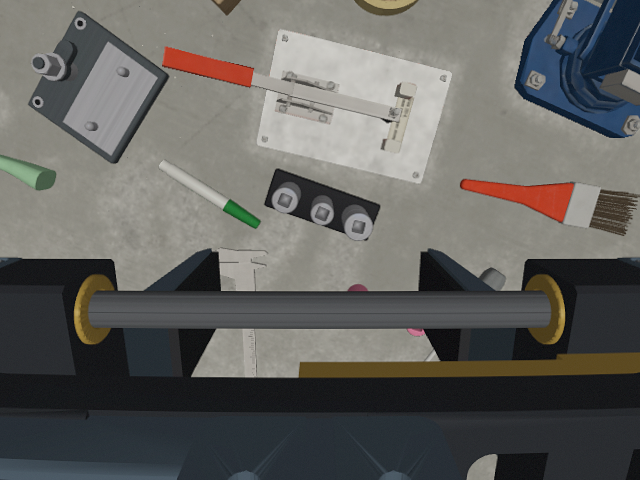

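```bash
python3 -m jog '[[[2.1,-5.6,0],10.5,1],[[1.1,-5.9,0],10.5,1],[[-1.3,-5.5,0],0,1],[[-1.3,-5.5,0],0,1],[[-1.3,-5.5,0],0,1],[[-1.3,-5.5,0],0,1],[[-1.3,-5.5,0],0,1],[[0,0,0],0,1]]'
python3 -c "
from h import *
f=grab('wrist','w2.png');to((390,250,300),0)
"
```

```text
time_s: 2.02
ee_pos: [329.4, 112.5, 294.7]
ee_rot: [-179.7, 0.8, 0.2]
force: [0.3, -0.8, -0.1]
gripper_width: 91.3
now [329.9 110.9 294.6] [-1.798e+02  8.000e-01  1.000e-01] t 2.075 tool shift cm [  6.03 -13.9   -0.54] turn 0.08
```

View pics/w2.png

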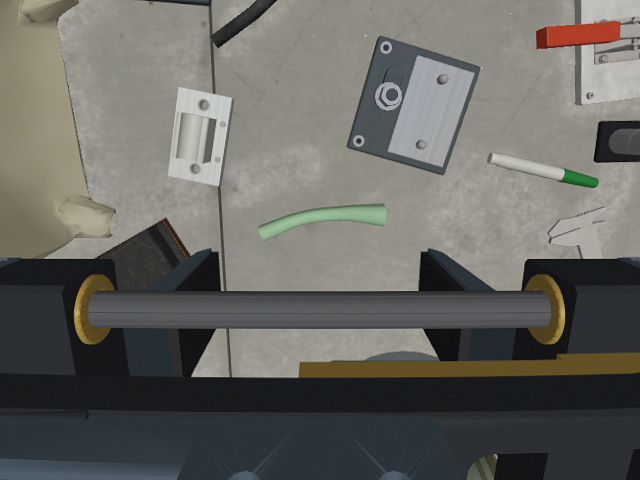

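```bash
python3 -c "
from h import *
f=load('w2')
def P(n,p,z): q=onz(f,p,z);print(n,q);return q
h1=P('h1',(204,104),14);h2=P('h2',(195,168),14);d=h1-h2;print('block c',(h1+h2)/2,'len',np.hypot(*d[:2]),'yaw',np.degrees(np.arctan2(d[1],d[0])))
sa=[P('sad',p,48) for p in [(181,112),(210,116),(204,165),(175,161)]]; print(np.mean(sa,0))
h1=P('p1',(443,79),28);h2=P('p2',(421,145),28);d=h1-h2;print('seat',(h1+h2)/2,'len',np.hypot(*d[:2]),'yaw',np.degrees(np.arctan2(d[1],d[0])))
P('nut',(389,96),62)
g=f['color']
a=cv2.resize(g[50:140,340:440],(666,600),interpolation=cv2.INTER_CUBIC)
cv2.imwrite('pics/nutcrop.png',a[:,:,::-1])
"
```

```text
h1 [429.2 243.6  14. ]
h2 [358.5 258.4  14. ]
block c [393.85 251.    14.  ] len 72.23247192225944 yaw -11.823293898842964
sad [418.9 258.3  48. ]
sad [414.8 228.3  48. ]
sad [364.5 237.7  48. ]
sad [368.7 268.6  48. ]
[391.725 248.225  48.   ]
p1 [454.7 -15.7  28. ]
p2 [385.8   3.6  28. ]
seat [420.25  -6.05  28.  ] len 71.55207893555573 yaw -15.648415253428771
nut [433.7  46.6  62. ]
```

View pics/nutcrop.png

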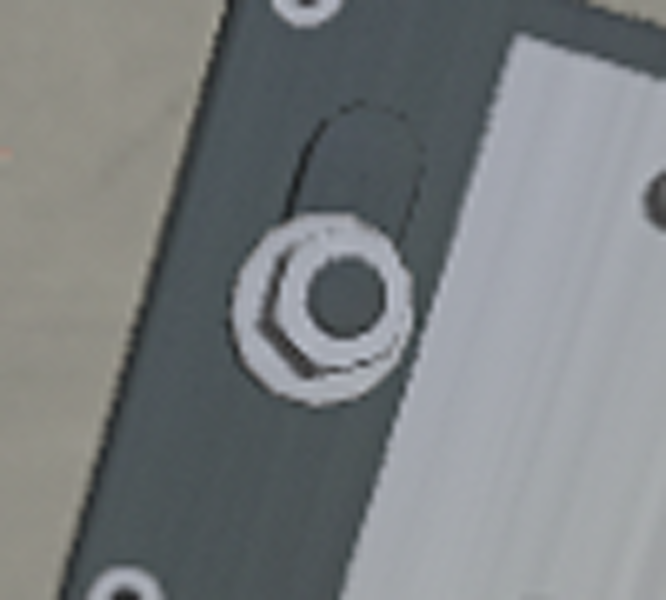

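```bash
python3 -m jog '[[[2.1,-4.63,3],0,1],[[2.1,-4.63,3],0,1],[[2.1,-4.63,3],0,1],[[0,0,5],5.95,1],[[0,0,5],5.95,1],[[0,0,0],0,1]]'
python3 -c "
from h import *
f=grab('wrist','w3.png');to((393,250,37),-11.8)
a=f['color'].copy()
print(proj(f,(393,250,48)))
cv2.imwrite('pics/w3.png',a[:,:,::-1])"
```

```text
time_s: 2.82
ee_pos: [402.0, 240.5, 97.8]
ee_rot: [179.7, 0.5, -13.4]
force: [0.0, 0.3, 0.7]
gripper_width: 91.0
now [403.9 241.6 100. ] [180.    0.3 -13.3] t 2.875 tool shift cm [-1.25 -0.57  6.3 ] turn -1.52
[308.6 268.3]
```

View pics/w3.png

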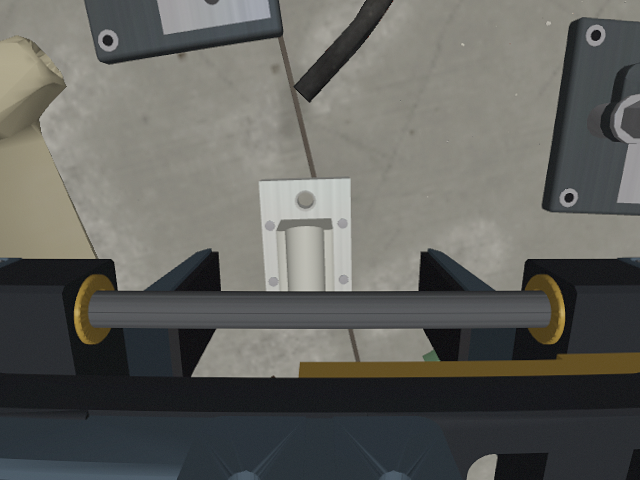

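```bash
python3 -m jog '[[[-1.25,-0.57,0],-1.5,1],[[0,0,0],0,1],[[0,0,3],0,1],[[0,0,3],0,1],[[0,0,0],0,1]]'; python3 -c "
from h import *
to((393,250,37),-11.8)"
```

```text
time_s: 3.5
ee_pos: [399.3, 252.9, 48.0]
ee_rot: [-179.3, -0.6, -11.6]
force: [-0.8, -0.9, -0.2]
gripper_width: 91.2
now [399.3 252.9  48. ] [-179.3   -0.6  -11.6] t 3.5 tool shift cm [-0.56  0.42  1.1 ] turn 0.18
```

```bash
python3 -m jog '[[[-0.55,0.4,0.5],0,1],[[0,0,0.5],0,1],[[0,0,0],0,1]]'; python3 -c "
from h import *
to((393,250,37),-11.8)"
```

```text
time_s: 3.88
ee_pos: [395.0, 251.5, 41.0]
ee_rot: [-179.0, -0.9, -11.6]
force: [0.4, -0.2, -0.1]
gripper_width: 91.4
now [395.  251.5  41. ] [-179.    -0.9  -11.6] t 3.875 tool shift cm [-0.17  0.18  0.4 ] turn 0.24
```

```bash
python3 -m jog '[[[-0.1,0.1,0.3],0,1],[[0,0,0],0,0],[[0,0,0],0,0],[[0,0,0],0,0],[[0,0,0],0,0],[[0,0,0],0,0]]' 30
```

```text
time_s: 4.62
ee_pos: [394.5, 251.0, 38.5]
ee_rot: [-178.9, -1.0, -11.6]
force: [0.1, 0.2, 0.3]
gripper_width: 43.8
```

```bash
python3 -m jog '[[[0,0,0],0,0],[[0,0,0],0,0],[[0,0,0],0,0]]' 30
```

```text
time_s: 5.0
ee_pos: [394.4, 250.9, 38.4]
ee_rot: [-179.0, -1.0, -11.5]
force: [-0.2, -0.6, -0.8]
gripper_width: 33.6
```

```bash
python3 -m jog '[[[0,0,-5],0,0],[[0,0,-5.5],0,0],[[0,0,0],0,0]]'; python3 -c "
from h import *
f3=load('w3');print('hole w3',onz(f3,(305.5,199.5),14))
f=grab('wrist','w4.png');to((430,9,160),-15.7)
s=telemetry.state();z=s['ee_pos'][2]-24.4
g=f['color'][150:300,230:400];cv2.imwrite('pics/w4c.png',cv2.resize(g,(680,600),interpolation=cv2.INTER_CUBIC)[:,:,::-1])
"
```

```text
time_s: 5.38
ee_pos: [390.7, 248.5, 143.7]
ee_rot: [-179.2, -0.7, -11.5]
force: [0.8, 0.2, -3.8]
gripper_width: 33.3
hole w3 [429.  244.1  14. ]
now [388.8 247.4 141.2] [-179.5   -0.4  -11.5] t 5.425 tool shift cm [ 8.81 22.53 -1.88] turn 4.15
```

View pics/w4c.png

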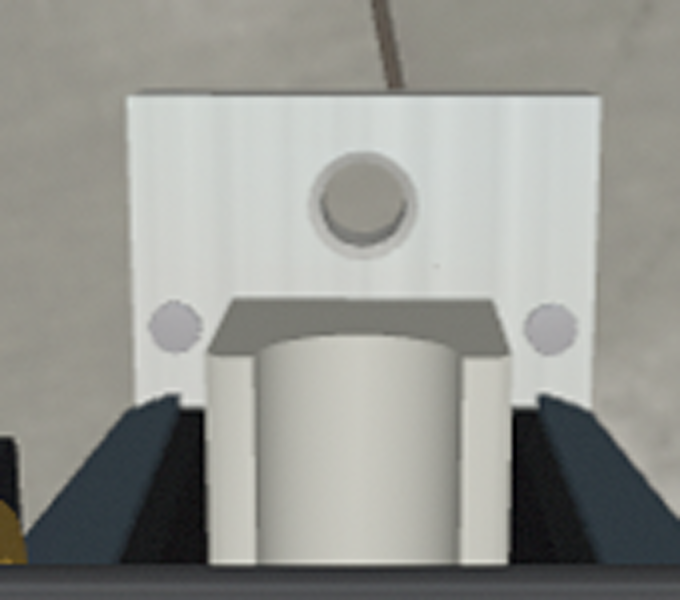

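```bash
cat >> h.py <<'E'
def st(n=1): 
    s=telemetry.state();return s['ee_pos'],s['ee_rot']
def camtool(f):
    p,r=st();c,_=ray(f,(320,240));y=np.radians(r[2]);d=c-p
    return np.array([d[0]*np.cos(y)+d[1]*np.sin(y),d[0]*np.sin(y)-d[1]*np.cos(y),-d[2]]).round(1)
E
python3 -c "
from h import *
f=load('w4');c,_=ray(f,(320,240));print('cam',c)
p,r=st();q=onz(f,(320.5,201.3),p[2]-24.4);print(p,r,q)
y=np.radians(r[2]);d=q-p;print('hole in tool',d[0]*np.cos(y)+d[1]*np.sin(y),d[0]*np.sin(y)-d[1]*np.cos(y),camtool(f))
f=load('w3');c,_=ray(f,(320,240));print('cam3',c)
"
```

```text
cam [451.67490308 234.64880667 319.59747091]
[388.77358514 247.3754029  141.20390935] [-179.45407876   -0.43754881  -11.54751698] [424.  242.5 116.8]
hole in tool 35.48935872601043 -2.274922910936535 [ 6.420e+01 -1.000e-01 -1.784e+02]
cam3 [466.82728606 226.94745621 272.40887131]
```

```bash
python3 -m jog '[[[-0.7,5.7,0.4],0,0],[[-0.7,5.7,0.4],0,0],[[-0.7,5.7,0.6],0,0],[[-0.8,5.8,0.6],0,0],[[0,0,0.6],4.2,0],[[0,0,0],0,0],[[0,0,0],0,0]]'; python3 -c "
from h import *
f=grab('wrist','w5.png');to((314,24,110),-15.7);print(camtool(f))
g=f['color'][20:320,200:600];cv2.imwrite('pics/w5c.png',cv2.resize(g,(800,600),interpolation=cv2.INTER_CUBIC)[:,:,::-1])
"
```

```text
time_s: 6.3
ee_pos: [301.8, 21.5, 100.4]
ee_rot: [179.9, 1.0, -15.7]
force: [0.3, -0.4, -3.8]
gripper_width: 33.5
now [301.8  21.6 100.5] [179.9   1.  -15.7] t 6.35 tool shift cm [ 1.11 -0.56 -0.95] turn 0.0
[  67.7   -1.  -173.9]
```

View pics/w5c.png

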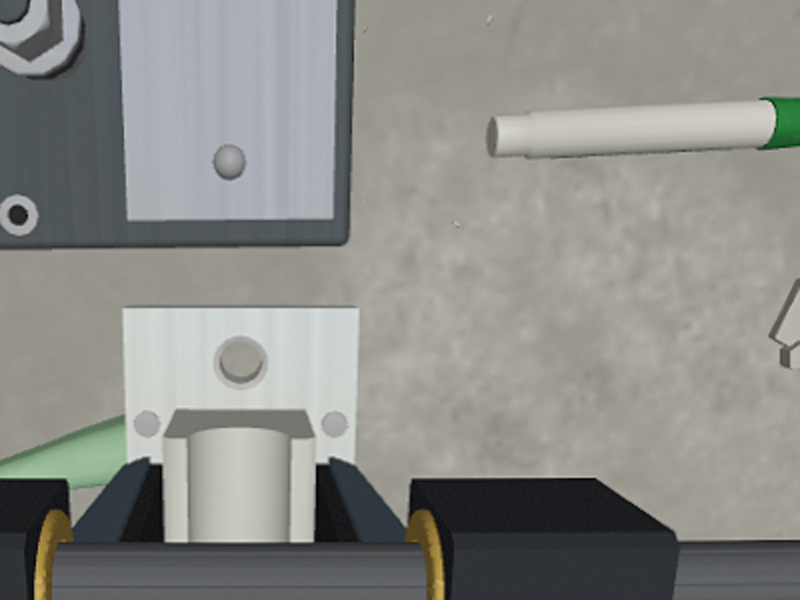

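```bash
python3 -c "
from h import *
f=load('w5');p,r=st();y=np.radians(r[2])
T=lambda d:np.round([d[0]*np.cos(y)+d[1]*np.sin(y),d[0]*np.sin(y)-d[1]*np.cos(y)],1)
h=onz(f,(320,200.5),p[2]-24.4);q=onz(f,(314.5,100.5),23)
print('hole',h,T(h-p),'pin',q,T(q-p),'pin-hole tool',T(q-h),'camz',ray(f,(0,0))[0])
# base plate near edge etc
e1=onz(f,(200+127/2,20+220/2),14);e2=onz(f,(200+333/2,20+219/2),14);print(e1,e2,np.degrees(np.arctan2(*(T(e2-e1)[::1]))))
e1=onz(f,(200+119/2,20),14);e3=onz(f,(200+127/2,130),14);print('left edge yaw',np.degrees(np.arctan2(*(e1-e3)[[1,0]])))
e1=onz(f,(200+336/2,20),14);e3=onz(f,(200+333/2,20+110),14);print('right edge yaw',np.degrees(np.arctan2(*(e1-e3)[[1,0]])))
im=f['color'];print('far pin proj guess',proj(f,(454.7,-18,25)))
"
```

```text
hole [334.6  12.8  76.1] [34.  -0.4] pin [386.2   1.6  23. ] [86.7 -3.6] pin-hole tool [52.7 -3.2] camz [367.20006099   4.33799648 274.45386829]
[378.4  38.   14. ] [360.8 -25.8  14. ] 0.2596467702397215
left edge yaw -15.293649819988339
right edge yaw -15.039083930128761
far pin proj guess [314.7 -29.8]
```

```bash
python3 -m jog '[[[4.1,-0.12,0],-0.5,0],[[4.1,-0.12,0],0,0],[[4.1,-0.12,0],0,0],[[0,0,0],0,0],[[0,0,0],0,0]]'; python3 -c "
from h import *
to((422.9,-8.8,80),-15.2)"
```

```text
time_s: 6.98
ee_pos: [425.1, -3.5, 96.6]
ee_rot: [179.9, 1.1, -14.4]
force: [-0.4, -1.6, -4.9]
gripper_width: 33.9
now [425.1  -3.5  96.6] [179.9   1.1 -14.4] t 6.975 tool shift cm [-0.08  0.56  1.66] turn 0.79
```

```bash
python3 -m jog '[[[-0.1,0.56,0.8],0.8,0],[[0,0,0.7],0,0],[[0,0,0],0,0],[[0,0,0],0,0]]'; python3 -c "
from h import *
to((422.9,-8.8,75),-15.2)
f=grab('wrist','w6.png');g=f['color'][60:280,180:460];cv2.imwrite('pics/w6c.png',cv2.resize(g,(763,600),interpolation=cv2.INTER_CUBIC)[:,:,::-1])"
```

```text
time_s: 7.48
ee_pos: [419.5, -8.0, 80.3]
ee_rot: [179.9, 1.3, -15.1]
force: [-1.4, 0.7, -3.9]
gripper_width: 33.5
now [419.5  -8.   80.3] [179.9   1.3 -15.1] t 7.475 tool shift cm [ 0.34 -0.01  0.53] turn 0.06
```

View pics/w6c.png

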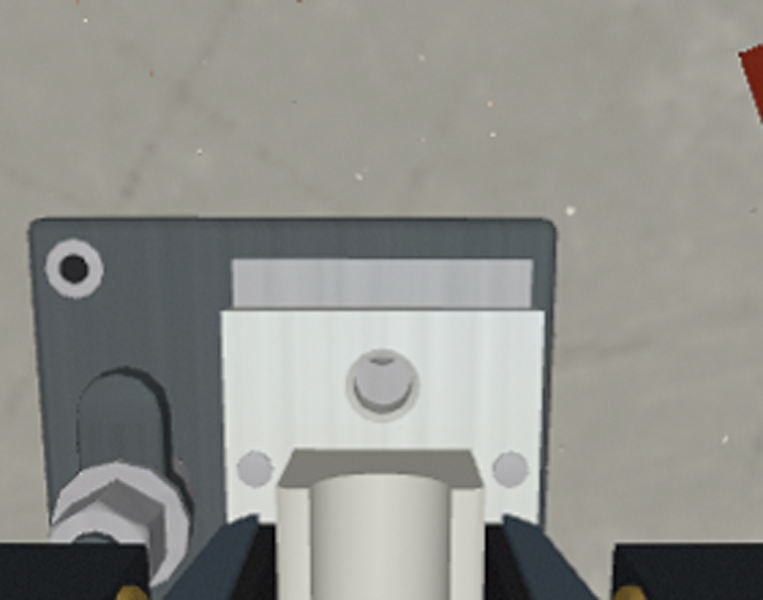

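```bash
python3 -m jog '[[[0.34,0,0.3],0,0],[[0,0,0],0,0],[[0,0,0],0,0]]'; python3 -c "
from h import *
to((422.9,-8.8,52),-15.2)"
```

```text
time_s: 7.9
ee_pos: [423.5, -9.0, 77.4]
ee_rot: [179.9, 1.2, -15.1]
force: [-0.4, 0.6, -4.3]
gripper_width: 33.8
now [423.5  -9.   77.4] [179.9   1.2 -15.1] t 7.9 tool shift cm [-0.06 -0.    2.54] turn 0.06
```

```bash
python3 -m jog '[[[0,0,0.6],0,0],[[0,0,0.6],0,0],[[0,0,0.4],0,0],[[0,0,0],0,0]]'; python3 -c "
from h import *
to((422.9,-8.8,52),-15.2)"
```

```text
time_s: 8.4
ee_pos: [423.4, -9.0, 60.2]
ee_rot: [179.9, 1.2, -15.1]
force: [0.2, -0.2, -3.5]
gripper_width: 33.7
now [423.4  -9.   60.2] [179.9   1.2 -15.1] t 8.4 tool shift cm [-0.05 -0.    0.82] turn 0.06
```

```bash
python3 -m jog '[[[0,0,0.4],0,0],[[0,0,0.4],0,0],[[0,0,0],0,0]]'; python3 -m jog '[[[0,0,0.1],0,0],[[0,0,0],0,0]]'
```

```text
time_s: 8.78
ee_pos: [421.9, -9.1, 52.6]
ee_rot: [179.8, 1.3, -15.1]
force: [0.4, 0.0, -3.6]
gripper_width: 33.2
time_s: 9.02
ee_pos: [421.9, -9.1, 52.6]
ee_rot: [179.8, 1.3, -15.1]
force: [-1.9, -0.0, -1.8]
gripper_width: 33.6
```

```bash
python3 -m jog '[[[0,0,0],0,0.46],[[0,0,0],0,0.46],[[0,0,0],0,0.46],[[0,0,0],0,0.46]]';python3 -m jog '[[[0,0,-2],0,0.46],[[0,0,-4],0,0.46],[[-2.5,0,-4],0,0.46],[[-2.5,0,0],0,0.46],[[0,0,0],0,0.46],[[0,0,0],0,0.46]]'; python3 -c "
from h import *
f=grab('wrist','w7.png');g=f['color'][20:300,180:500];cv2.imwrite('pics/w7c.png',cv2.resize(g,(686,600),interpolation=cv2.INTER_CUBIC)[:,:,::-1]);print(st(),camtool(f))"
```

```text
time_s: 9.52
ee_pos: [423.1, -9.1, 52.7]
ee_rot: [179.9, 1.2, -15.1]
force: [0.8, 1.0, 0.8]
gripper_width: 41.9
time_s: 10.28
ee_pos: [377.2, 3.8, 156.8]
ee_rot: [179.9, 1.1, -15.1]
force: [-0.2, -0.8, -0.1]
gripper_width: 42.1
(array([376.95906396,   3.81616017, 156.53172991]), array([179.88577188,   1.18837957, -15.13682606])) [  68.3   -1.4 -174.1]
```

View pics/w7c.png

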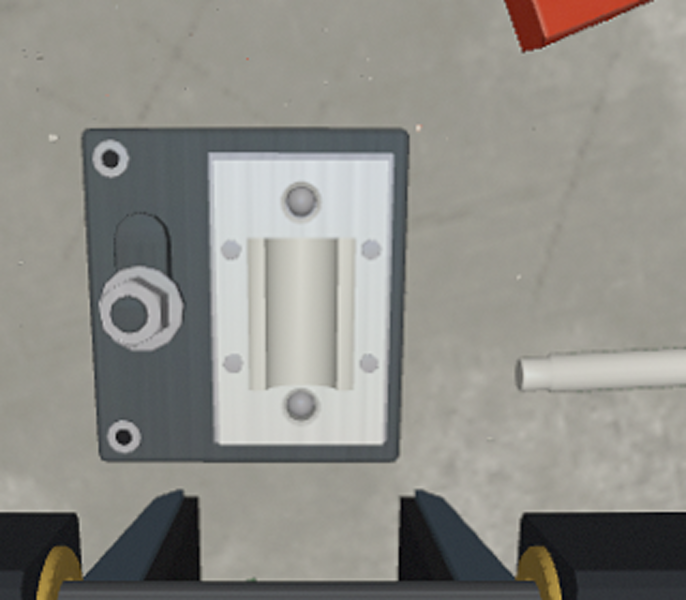

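```bash
python3 -c "
from h import *
f=load('w7');f2=load('w2');f5=load('w5')
print(tri([(f,(239.7,166.5)),(f2,(392.0,94.6))]))
g=cv2.cvtColor(f['color'],cv2.COLOR_RGB2GRAY)[140:188,222:270]
for i,r in enumerate(g): print(140+i,''.join('%x'%min(15,v//16) for v in r))
"
```

```text
[435.   44.2  64.6]
140 455555555554455555555555555555555554225555555555
141 455555555554455555555555555555555554225555555555
142 455555555554455555555555555555555554225555555555
143 455555555554455555555555555555555554225555555555
144 455555555554455554577899886554555554225555555555
145 45555555555545567889aabbaa9988655554225555555555
146 4555555555554789abbbbaababbbaa997554225555555555
147 4555555555557abaaaaaaaabaaaabbbba854224555555555
148 455555555558aaaaaaabbaaabaaaaaabba86324555555555
149 45555555558aaaaaaaa998789abaaaaabba9624555555555
150 4555555558aaaaaa9a87656668abbaaaaabb963555555555
151 455555568aaaaaaa999987665679abbbabbbb97445555555
152 45555549aaaaa9aaaaaaaa87566689abbaabbba734555555
153 4555555aaaa9aabbbbbbbaaa86566789abaaabb944555555
154 4455558aaaa9bbbbbaabbbbba98656678aaaaaaa73555555
155 445554aa9aabbbbbbbaaabbbbba97665679aaaaa93455555
156 445555a99aabbbbbbbbbbbbbbbbb98756678aaaaa6355555
157 44555799aaabbbbb999abbbbbbbbba9765568baaa8345555
158 4455589abaabb998665789abbbbbbba975558baaa9445555
159 445568abaabb965455544579bbbbbba984558bbbba735555
160 445589baaab96555
[... 763 characters left out ...]
aaa75555555
175 744555569baabba997889aabbbbbba88aabaaaa855555555
176 9445555558bbbbbbbaaabbbbbabba9aabaaabb9655555555
177 93455555559bbbbbbbaaaaaaabba8aaaaaaaba7555555555
178 934555555569aabbbbaaaaabaa9a9aaaaaaaa85555555555
179 93455555555689babbbbbba99a9aaaaaaaaa865555555555
180 94455555555557899999999aaaaaaaaaaa87655555555555
181 9545555555555557799988aaaaaaaaaa8755555555555555
182 9445555555555555578a9aaaaaaaaa875555555555555555
183 944555555555555555678888888887555555555555555555
184 954555555555555555555555555555555555555555555555
185 964555555555555555555555555555555555555555555555
186 964455555555555555555555555555555555555555555555
187 964555555555555555555555555555555555555555555555
```

```bash
python3 -c "
from h import *
f=load('w7');f1=load('w1');print(f['K'],telemetry.state()['qpos'].round(1))
ax=onz(f,(239.7,166.5),64.6);print('axis',ax);t=onz(f,(246.2,119.3),40);print('toe tip',t,np.hypot(*(t-ax)[:2]),np.degrees(np.arctan2(*(t-ax)[[1,0]])))
for p in [(285,200),(322,211),(358,223)]: print('sock',onz(f1,p,64))
for n,p,z in [('handle tip',(165,55),90),('bracketlo',(385,150),40),('platecorner',(260,142),8),('pl2',(418,182),8)]: print(n,onz(f1,p,z))
"
python3 -m jog '[[[0,0,-4],-10.5,0.6],[[0,0,-4],-10.5,0.6],[[0,0,-2],-10.5,0.6],[[0,0,0],-10.5,0.6],[[0,0,0],-10.5,0.6],[[0,0,0],-10.5,0.6],[[0,0,0],-10.5,0.6],[[0,0,0],-10.5,0.6],[[0,0,0],-10.5,0.6],[[0,0,0],-10.5,0.6]]' 50
python3 -c "
from h import *
to((392,-370,250),90)"
```

```text
[[393.3503707    0.         319.11306154]
 [  0.         393.3503707  233.70861492]
 [  0.           0.           1.        ]] [ -1.3   3.7 117.    0.2  60.5 103.7]
axis [435.2  44.3  64.6]
toe tip [465.1  34.8  40. ] 31.37291825763109 -17.626392709684374
sock [ 393.9 -235.7   64. ]
sock [ 397.  -276.2   64. ]
sock [ 398.8 -316.5   64. ]
handle tip [485.1 -87.   90. ]
bracketlo [ 480.1 -316.9   40. ]
platecorner [ 437.3 -183.5    8. ]
pl2 [ 461.3 -372.9    8. ]
time_s: 11.58
ee_pos: [386.3, 1.5, 254.3]
ee_rot: [-178.2, -0.3, 92.4]
force: [0.7, -0.3, 0.5]
gripper_width: 54.4
now [386.3   1.5 254.3] [-178.2   -0.3   92.4] t 11.575 tool shift cm [-37.14  -0.97   0.43] turn 2.37
```

```bash
python3 -m jog '[[[-6,-0.2,0],2.4,0.6],[[-6,-0.2,0],0,0.6],[[-6,-0.2,0],0,0.6],[[-6,-0.2,0.5],0,0.6],[[-6,-0.2,1],0,0.6],[[-3,0,2],0,0.6],[[0,0,0],0,0.6],[[0,0,0],0,0.6]]' 50
python3 -c "
from h import *
f=grab('wrist','w8.png');to((392,-370,250),90);print(camtool(f))
for p in [(392,-236,64),(395,-277,64),(396,-319,64)]: print(proj(f,p),proj(f,(p[0],p[1],8)))
g=cv2.cvtColor(f['color'],cv2.COLOR_RGB2GRAY)
cs=cv2.HoughCircles(cv2.medianBlur(g,3),cv2.HOUGH_GRADIENT,1,20,param1=100,param2=18,minRadius=14,maxRadius=40)
print(cs[0][:10] if cs is not None else None)
"
```

```text
time_s: 12.58
ee_pos: [384.1, -340.4, 211.9]
ee_rot: [-178.1, -0.4, 90.2]
force: [0.3, -0.1, -0.7]
gripper_width: 54.6
now [ 384.  -340.2  211.9] [-178.1   -0.4   90.2] t 12.625 tool shift cm [-2.98  0.79 -3.81] turn 0.2
[  64.5    5.7 -175.6]
[336.1  91.4] [335.5  99.2]
[339.2 144.9] [338.2 144.6]
[339.7 196.9] [338.7 189.1]
[[338.5  90.5  17.4]
 [338.5 144.5  15.5]
 [338.5 195.5  17.4]
 [626.5 129.5  39.4]
 [231.5 243.5  15.4]
 [442.5 314.5  21.6]
 [453.5  64.5  17.7]]
```

```bash
python3 -c "
from h import *
f=load('w8');g=cv2.cvtColor(f['color'],cv2.COLOR_RGB2GRAY)
A=g[70:116,316:362];B=g[174:220,316:362]
for i in range(46): print(70+i,''.join('%x'%(v//16) for v in A[i]),174+i,''.join('%x'%(v//16) for v in B[i]))
"
```

```text
70 9999888888877777777777777666666655555543444577 174 2222222222222334445555555554443223333333333332
71 6666555555433333333122221101111111111111111113 175 2222222222223444555555555555554433333333333332
72 1111111111111111223455655543222222222222223221 176 2222222222234455555555555555555443333333333322
73 2222222222222224567899999887543233333333333321 177 2222222222345555554445555544455554333333333332
74 22222322223234578999aaaaaa99976433333333333321 178 2222222223444544456778888776654555432333333332
75 232223232223468999aaaaaaaaaaa99753233323333321 179 2222222234455456789aaaaaaaa9976555542333333332
76 222232222235799999aaaaaaaaaaaaa986433333333321 180 2222222234444578aaaaaaaaaaaaaa9865543233333332
77 22223222235899aaaaaaaaaaaaaaaaaa98642333333321 181 222222234545689aaaaaaaaaaaaaaaaa97654333333332
78 2223223235799aaaaaaaaaaaaaaaaaaaaa863333333321 182 2222222344579aaaaaaaaaaaaaaaaaaaa9864333333332
79 2222222247999aaaaaaaaaaaaaaaaaaaaa985333333321 183 222222344579aaaaaaaaaaaaaaaaaaaaaaa86433333332
80 2233222479a9aaaabbbbaaaaaaaaaaaaaaa97533333321 184 22222234579aaaaaaaaaaaaaaaaaaaaaaaaa
[... 2861 characters left out ...]
2344444444444555455555543333333333321 213 1121211111211113467889999887643111111111111136
110 2222232222334444444555555555555433333333333321 214 6233233333332344455667777777666666666799999889
111 2222222323233444445555555555554333333333333321 215 9999999999999999889998888888888998899999999999
112 2222323223323344454555555555432223333333333321 216 99999aa999999999999999999999999999999999999999
113 3222323232233333444445554543233333333333333321 217 9999999999999999999999999999999999999999999999
114 2222233222323232233333333322223333333333333321 218 9999999999999999999999999999999999999999999999
115 2222223333323323223322323233333333333333333321 219 9999999999999999999999999999999999999999999999
```

```bash
python3 -c "
from h import *
f=load('w8')
for p in [(338.5,90.3),(338.5,144.5),(339,195.5)]: print(onz(f,p,64))
"
python3 -m jog '[[[2,1,4],0,0.6],[[0,0,4],0,0.6],[[0,0,0],0,0.6],[[0,0,0],0,0.6]]' 50
python3 -c "
from h import *
f=grab('wrist','w9.png');to((392,-236,54),90)
for p in [(392,-236,64),(395,-277,64)]: print(proj(f,p))
g=cv2.cvtColor(f['color'],cv2.COLOR_RGB2GRAY)
cs=cv2.HoughCircles(cv2.medianBlur(g,3),cv2.HOUGH_GRADIENT,1,20,param1=100,param2=18,minRadius=18,maxRadius=40)
for c in (cs[0][:8] if cs is not None else []): print(c,onz(f,c[:2],64))
"
```

```text
[ 393.9 -235.1   64. ]
[ 394.4 -276.7   64. ]
[ 395.4 -317.9   64. ]
time_s: 13.12
ee_pos: [395.2, -317.3, 135.0]
ee_rot: [-178.5, -0.1, 90.5]
force: [-0.3, -0.2, 0.0]
gripper_width: 54.7
now [ 395.1 -317.3  135. ] [-1.785e+02 -1.000e-01  9.050e+01] t 13.175 tool shift cm [ 8.13 -0.24  8.1 ] turn 0.48
[318.2 114.5]
[322.5 182.6]
[320.5 113.5  22.8] [ 393.4 -235.4   64. ]
[321.5 245.5  21.6] [ 394.8 -317.7   64. ]
[321.5 182.5  19.6] [ 394.4 -276.9   64. ]
```

```bash
python3 -m jog '[[[4.1,-0.05,0],-0.5,0.6],[[4.1,-0.05,0],0,0.6],[[0,0,0],0,0.6],[[0,0,0],0,0.6]]' 50
python3 -c "
from h import *
to((394,-234.5,54),90)
"
```

```text
time_s: 13.68
ee_pos: [397.1, -236.4, 141.6]
ee_rot: [-179.2, 0.3, 90.9]
force: [0.1, 0.6, 0.8]
gripper_width: 54.8
now [ 397.1 -236.4  141.6] [-179.2    0.3   90.9] t 13.675 tool shift cm [ 0.19 -0.3   8.76] turn 0.95
```

```bash
python3 -m jog '[[[0.2,-0.3,3.5],1,0.6],[[0,0,3.5],0,0.6],[[0,0,0],0,0.6],[[0,0,0],0,0.6]]' 50
python3 -c "
from h import *
to((394,-234.5,54),90)
"
```

```text
time_s: 14.18
ee_pos: [397.1, -240.5, 74.1]
ee_rot: [-179.7, 0.7, 89.7]
force: [0.1, -0.2, 0.9]
gripper_width: 54.8
now [ 397.1 -240.5   74.1] [-179.7    0.7   89.7] t 14.175 tool shift cm [ 0.6  -0.31  2.01] turn -0.28
```

```bash
python3 -m jog '[[[0.6,-0.3,0.8],0,0.6],[[0,0,1],0,0.6],[[0,0,0],0,0.6]]' 50
python3 -c "
from h import *
to((394,-234.5,54),90)
"
```

```text
time_s: 14.55
ee_pos: [395.3, -235.6, 57.3]
ee_rot: [-179.9, 0.8, 89.7]
force: [0.4, 0.3, -0.1]
gripper_width: 54.6
now [ 395.3 -235.6   57.3] [-179.9    0.8   89.7] t 14.55 tool shift cm [ 0.1  -0.13  0.33] turn -0.3
```

```bash
python3 -m jog '[[[0.1,-0.13,0.35],0,0.6],[[0,0,0],0,0],[[0,0,0],0,0],[[0,0,0],0,0],[[0,0,0],0,0],[[0,0,0],0,0]]' 50
python3 -c "
from h import *
to((394,-234.5,54),90);s=telemetry.state();print(s['force'],s['torque'],s['gripper_width'])
"
```

```text
time_s: 15.3
ee_pos: [394.3, -234.7, 53.9]
ee_rot: [-180.0, 0.9, 89.7]
force: [-0.4, -0.3, -0.3]
gripper_width: 25.6
now [ 394.3 -234.7   53.9] [-180.     0.9   89.7] t 15.3 tool shift cm [ 0.02 -0.03 -0.01] turn -0.29
[-0.38983672 -0.30203376 -0.26498284] [ 0.01423704 -0.04932799 -0.02141798] 25.635566695595283
```

```bash
python3 -m jog '[[[0,0,0],0,0],[[0,0,0],0,0],[[0,0,0],0,0]]' 50
```

```text
time_s: 15.68
ee_pos: [394.3, -234.7, 53.9]
ee_rot: [-180.0, 0.9, 89.7]
force: [0.3, 0.8, -0.5]
gripper_width: 25.5
```

```bash
python3 -m jog '[[[0,0,0],0,0],[[0,0,0],0,0]]' 50; python3 -c "
from h import *
f=load('w9');g=cv2.cvtColor(f['color'],cv2.COLOR_RGB2GRAY)
for c,n in [((320.5,113.5),'A'),((321.5,182.5),'C'),((322,245),'B')]:
    r=[]
    for a in np.radians(np.arange(-60,61,5) if 0 else np.r_[np.arange(-25,26,5),np.arange(155,206,5)]):
        t=np.arange(12,32,.25);x=c[0]+t*np.cos(a);y=c[1]+t*np.sin(a)
        v=cv2.remap(g,x.astype('f4')[None],y.astype('f4')[None],1)[0].astype(float);v=cv2.GaussianBlur(v[None],(9,1),0)[0];r.append(t[np.argmin(np.gradient(v))])
    d=2*np.median(r)/393.35*(ray(f,(0,0))[0][2]-64);print(n,np.round(r,1),d)
"
```

```text
time_s: 15.92
ee_pos: [394.3, -234.7, 53.9]
ee_rot: [-180.0, 0.9, 89.7]
force: [-0.5, 0.7, 0.5]
gripper_width: 25.8
A [23.2 23.  23.2 23.  23.  22.8 22.8 22.8 22.8 22.8 23.  22.  22.2 22.2
 22.2 22.2 22.2 22.2 22.2 22.8 22.5 22.8] 28.485379591889146
C [19.5 19.5 19.5 19.5 19.8 19.8 19.5 19.2 19.2 19.2 19.5 19.5 19.5 19.5
 19.5 19.5 19.5 19.5 19.5 19.8 19.5 19.8] 24.416039650190697
B [22.  22.5 23.  23.5 23.2 23.2 23.5 23.5 23.5 23.8 23.5 23.5 23.5 23.5
 23.5 23.8 23.5 23.2 23.2 23.2 23.  23. ] 29.424458039973405
```

```bash
python3 -c "
from h import *
f=load('w8');g=cv2.cvtColor(f['color'],cv2.COLOR_RGB2GRAY)
for c,n in [((338.5,90.4),'A'),((338.5,144.5),'C'),((339,195.5),'B')]:
    E=[]
    for a in np.radians(np.r_[np.arange(-180,180,6)]):
        t=np.arange(11,23,.25);x=c[0]+t*np.cos(a);y=c[1]+t*np.sin(a)
        v=cv2.remap(g,x.astype('f4')[None],y.astype('f4')[None],1)[0].astype(float);v=cv2.GaussianBlur(v[None],(9,1),0)[0];k=np.argmin(np.gradient(v));E.append((x[k],y[k]))
    e=cv2.fitEllipse(np.array(E,'f4'));print(n,e,np.array(e[1])/393.35*(ray(f,(0,0))[0][2]-64))
"
```

```text
A ((338.05462646484375, 90.01697540283203), (34.84330368041992, 35.8806266784668), 4.938128471374512) [28.65332189 29.50636241]
C ((338.37664794921875, 144.69448852539062), (30.079524993896484, 30.700878143310547), 13.155535697937012) [24.73583791 25.24680644]
B ((338.6743469238281, 195.72103881835938), (35.56541442871094, 36.84336471557617), 84.3926010131836) [29.24714824 30.29806813]
```

```bash
python3 -m jog '[[[0,0,-2],0,0],[[0,0,-2],0,0],[[0,0,-2],0,0],[[0,0,-2],0,0],[[0,0,-2],0,0],[[0,0,-1.5],0,0],[[0,0,0],0,0]]' 50
python3 -c "
from h import *
to((436.6,43.2,165),77.5)
f=grab('wrist','w10.png')
f=grab('side','s10.png')
"
```

```text
time_s: 16.8
ee_pos: [393.0, -232.0, 170.7]
ee_rot: [-179.8, 0.7, 89.7]
force: [-0.4, 0.3, -1.7]
gripper_width: 25.6
now [ 393.  -232.   170.7] [-179.8    0.7   89.7] t 16.8 tool shift cm [27.54  4.22  0.57] turn 12.21
```

```bash
python3 -m jog '[[[5.8,1.3,0],0,0],[[5.8,1.3,0],0,0],[[5.8,1.3,0],0,0],[[0,0,0.5],0,0],[[0,0,0],0,0],[[0,0,0],0,0]]' 50
python3 -c "
from h import *
to((436.6,43.2,165),77.5)
f=grab('wrist','w11.png');p=proj(f,(436,44,64.6));print(p,st(),camtool(f))
g=cv2.cvtColor(f['color'],cv2.COLOR_RGB2GRAY)
u,v=np.round(p).astype(int)
for i in range(max(0,v-26),v+26): print(i,u-26,''.join('%x'%(q//16) for q in g[i,u-26:u+26]))
"
```

```text
time_s: 17.65
ee_pos: [431.0, -54.8, 157.0]
ee_rot: [-179.2, 0.6, 89.5]
force: [0.0, 0.4, -1.1]
gripper_width: 25.9
now [431.  -54.8 157. ] [-179.2    0.6   89.5] t 17.65 tool shift cm [ 9.8   0.47 -0.8 ] turn 11.97
[327.7  86.4] (array([430.90407025, -54.95565838, 157.00217889]), array([-179.17841446,    0.59686101,   89.44391268])) [  68.1    2.3 -174.5]
60 302 5555555555555555555554444446789999aa9999999999999999
61 302 5555555555555555555555555544444689999a99999999999999
62 302 5555555555555555555555555555544444678999a9a999999999
63 302 5555555555555555555555555555555554444468899999999999
64 302 5555555555555555555555555555555555554444456889999999
65 302 5555555555555555555555555555555555555555444346788999
66 302 5555655555555555555555555555555555555555555444444688
67 302 5555555555555555555555555555555555555555555555544434
68 302 5555555555555555555556898766555555555555555555555544
69 302 5555555555555555556799abbaa9999876555555555555555555
70 302 5555555555555556789a99a9abbbbbbba8655555555555555555
71 302 5555555555555689abb9999aabbbaabbbb976555555555555555
72 302 55555555555568
[... 1690 characters left out ...]
bbbbbbbba86abbbbbba8555555555
101 302 555555569bbbba86544479bbbbbbbaa87abbbbbbb96555555555
102 302 5555555569bbbbba97655445789999779bbbbbbba85555555555
103 302 55555555569bbbbbbbb9876644567779bbbbbbbb955555555555
104 302 55555555557abbbbbbbbbba97665569bbbbbbbba755555555555
105 302 555555555558bbbbbbbbbbbbbba878abbbbbbba7555555555555
106 302 5555555555569bbbbbbbbbbbbbbbbbbbbbbba755555555555555
107 302 55555555555568abbbbbbbbbbbbbbbbbbbba7344555555555555
108 302 55555555555555579abbbbbbbbbbbbbbba743223344555555555
109 302 5555555555555555579abbbbbbbbaaaaa7555543323344455555
110 302 555555555555555555568aaaaa99888755555555554332334445
111 302 5555555565555555555556665555555555555555555554333333
```

```bash
python3 -m jog '[[[5,0.28,0],0,0],[[5,0.28,0],0,0],[[0,0,0.5],6,0],[[0,0,0.5],6,0],[[0,0,0],0,0],[[0,0,0],0,0]]' 50
python3 -c "
from h import *
to((436.6,45.1,120),77.5)"
```

```text
time_s: 18.45
ee_pos: [439.5, 40.8, 146.3]
ee_rot: [-179.5, 0.8, 76.4]
force: [0.9, -0.1, -0.6]
gripper_width: 25.7
now [439.5  40.8 146.3] [-179.5    0.8   76.4] t 18.45 tool shift cm [ 0.35 -0.38  2.63] turn -1.1
```

```bash
python3 -m jog '[[[0.35,-0.38,1],-1,0],[[0,0,1.2],0,0],[[0,0,0],0,0],[[0,0,0],0,0]]' 50
python3 -c "
from h import *
to((436.6,45.1,118),77.5)"
```

```text
time_s: 18.95
ee_pos: [435.9, 44.3, 122.6]
ee_rot: [-179.4, 0.8, 77.5]
force: [1.1, 0.3, -1.3]
gripper_width: 25.6
now [435.9  44.3 122.6] [-179.4    0.8   77.5] t 18.95 tool shift cm [0.1  0.05 0.46] turn -0.02
```

```bash
python3 -m jog '[[[0.1,0.05,0.5],0,0],[[0,0,0.5],0,0],[[0,0,0.4],0,0],[[0,0,0],0,0]]' 50
python3 -m jog '[[[0,0,0.3],0,0],[[0,0,0],0,0]]' 50
python3 -c "
from h import *
to((436.6,45.1,88.5),77.5)"
```

```text
time_s: 19.45
ee_pos: [436.8, 45.1, 107.8]
ee_rot: [-179.5, 0.8, 77.5]
force: [0.1, -0.6, -1.4]
gripper_width: 25.4
time_s: 19.7
ee_pos: [436.9, 45.1, 104.7]
ee_rot: [-179.5, 0.8, 77.5]
force: [-0.6, 0.1, -1.3]
gripper_width: 25.9
now [436.9  45.1 104.7] [-179.5    0.8   77.5] t 19.7 tool shift cm [-0.   -0.03  1.62] turn 0.0
```

```bash
python3 -m jog '[[[0,0,0.3],0,0],[[0,0,0],0,0]]' 50; python3 -m jog '[[[0,0,0.3],0,0],[[0,0,0],0,0]]' 50;python3 -m jog '[[[0,0,0.3],0,0],[[0,0,0],0,0]]' 50
```

```text
time_s: 19.95
ee_pos: [436.9, 45.0, 101.6]
ee_rot: [-179.5, 0.8, 77.5]
force: [-0.3, 0.3, -1.5]
gripper_width: 25.4
time_s: 20.2
ee_pos: [436.8, 45.0, 98.5]
ee_rot: [-179.5, 0.8, 77.5]
force: [-0.6, 0.7, -1.5]
gripper_width: 25.6
time_s: 20.45
ee_pos: [436.8, 45.0, 95.2]
ee_rot: [-179.5, 0.8, 77.5]
force: [0.8, 0.3, -2.3]
gripper_width: 25.8
```

```bash
python3 -m jog '[[[0,0,0.3],0,0],[[0,0,0],0,0]]' 50; python3 -m jog '[[[0,0,0.25],0,0],[[0,0,0],0,0]]' 50;python3 -m jog '[[[0,0,0.2],0,0],[[0,0,0],0,0]]' 50;python3 -m jog '[[[0,0,0.1],0,0],[[0,0,0],0,0]]' 50
```

```text
time_s: 20.7
ee_pos: [436.8, 45.0, 92.0]
ee_rot: [-179.5, 0.8, 77.5]
force: [0.3, 0.4, -1.5]
gripper_width: 25.7
time_s: 20.95
ee_pos: [437.0, 44.9, 89.9]
ee_rot: [-179.5, 0.7, 77.5]
force: [-1.2, -0.3, 1.4]
gripper_width: 25.7
time_s: 21.2
ee_pos: [437.1, 45.0, 89.9]
ee_rot: [-179.6, 0.7, 77.5]
force: [-1.4, -0.3, -0.7]
gripper_width: 26.1
time_s: 21.45
ee_pos: [437.1, 45.0, 89.9]
ee_rot: [-179.6, 0.7, 77.5]
force: [-1.6, 0.7, 1.9]
gripper_width: 25.8
```

```bash
python3 -m jog '[[[0,0,0.3],0,0],[[0,0,0],0,0]]' 60; python3 -m jog '[[[0,0,0.1],5,0],[[0,0,0.1],5,0],[[0,0,0.1],5,0]]' 60; python3 -c "
from h import *
to((436.9,45,89.9),-15);print(telemetry.state()['torque'])"; python3 -m jog '[[[0,0,0.1],5,0],[[0,0,0.1],5,0],[[0,0,0.1],5,0]]' 60; python3 -c "
from h import *
to((436.9,45,89.9),-15);print(telemetry.state()['torque'],telemetry.state()['qpos'])"
```

```text
time_s: 21.7
ee_pos: [437.2, 45.1, 89.9]
ee_rot: [-179.7, 0.7, 77.5]
force: [-1.8, -0.4, 0.4]
gripper_width: 25.3
time_s: 22.08
ee_pos: [437.1, 44.5, 89.5]
ee_rot: [-179.9, 0.8, 62.2]
force: [-3.6, 0.1, 12.8]
gripper_width: 25.5
now [437.1  44.5  89.5] [-179.9    0.8   62.2] t 22.075 tool shift cm [ 0.04 -0.04 -0.04] turn 77.16
[-0.08248064  0.71834399  0.15471859]
time_s: 22.45
ee_pos: [437.3, 44.3, 89.5]
ee_rot: [179.8, 0.8, 46.8]
force: [-3.5, -0.2, 11.4]
gripper_width: 25.3
now [437.3  44.3  89.5] [179.8   0.8  46.8] t 22.45 tool shift cm [ 0.03 -0.08 -0.04] turn 61.79
[-0.04052915  0.67536856  0.22970017] [  4.8300816   13.44111821 116.33046388  -0.91190712  50.65429962
  48.61466835]
```

```bash
python3 -m jog '[[[0,0,0],5.5,0],[[0,0,0],5.5,0],[[0,0,0],5.5,0],[[0,0,0],5.5,0],[[0,0,0.1],5.5,0]]' 60; python3 -m jog '[[[0,0,0],5.5,0],[[0,0,0],5.5,0],[[0,0,0],5.5,0],[[0,0,0],5.5,0],[[0,0,0.1],4,0]]' 60;python3 -c "
from h import *
to((437.5,43.5,89.9),-15);print(telemetry.state()['torque'],telemetry.state()['qpos'])"
```

```text
time_s: 23.08
ee_pos: [437.6, 43.7, 89.5]
ee_rot: [179.3, 0.5, 18.6]
force: [-4.2, -0.8, 16.7]
gripper_width: 25.0
time_s: 23.7
ee_pos: [437.7, 42.9, 89.5]
ee_rot: [179.0, 0.1, -8.0]
force: [-4.7, -0.5, 15.9]
gripper_width: 25.5
now [437.7  42.9  89.5] [ 1.79e+02  1.00e-01 -8.00e+00] t 23.7 tool shift cm [-0.03 -0.05 -0.04] turn 7.01
[-6.14189043e-04  8.93993488e-01  1.94606573e-01] [  4.83684453  13.43393242 116.35373229  -1.22685956  50.55709278
 103.60592344]
```

Now gently approach the stop, watching the torque.

```bash
for i in 1 2 3 4; do python3 -m jog '[[[0,0,0],2,0],[[0,0,0],0,0]]' 60 | grep -E 'rot|force:'; python3 -c "
from h import *
print(telemetry.state()['torque'].round(2))"; done
```

```text
ee_rot: [179.0, 0.1, -10.0]
force: [-1.1, 0.3, 2.5]
[0.14 0.35 0.15]
ee_rot: [179.0, 0.1, -12.1]
force: [-2.0, -0.8, 3.8]
[0.09 0.38 0.14]
ee_rot: [179.0, 0.0, -14.2]
force: [-1.0, 0.7, 3.5]
[0.06 0.43 0.14]
ee_rot: [178.9, -0.0, -16.3]
force: [-1.9, 0.4, 4.7]
[0.04 0.42 0.14]
```

```bash
for i in 1 2 3; do python3 -m jog '[[[0,0,0],2,0],[[0,0,0],0,0]]' 60 | grep -E 'rot|force:'; python3 -c "
from h import *
print(telemetry.state()['torque'].round(2))"; done
```

```text
ee_rot: [178.9, -0.0, -18.5]
force: [-2.0, -1.4, 4.7]
[0.06 0.36 0.14]
ee_rot: [178.9, -0.1, -20.6]
force: [-2.1, -0.5, 3.8]
[0.05 0.38 0.14]
ee_rot: [178.9, -0.1, -22.7]
force: [-1.3, -2.0, 3.9]
[0.   0.39 0.18]
```

```bash
python3 -c "
from h import *
s=grab('side','s12.png');c=grab('scene','c12.png');w=grab('wrist','w12.png')
def crop(f,P,h,W,H):
    u,v=proj(f,P).astype(int);hh=h*H//W;a=f['color'][max(0,v-hh):v+hh,max(0,u-h):u+h];print(u-h,v-hh,a.shape);return cv2.resize(a,(W,H),interpolation=cv2.INTER_CUBIC)
A=crop(s,(436,30,45),40,400,300);B=crop(c,(436,30,45),32,400,300)
C=cv2.resize(w['color'][130:330,180:460],(400,300),interpolation=cv2.INTER_CUBIC)
D=crop(s,(436,30,60),100,400,300)
cv2.imwrite('pics/comp.png',np.vstack([np.hstack([A,B]),np.hstack([C,D])])[:,:,::-1])
"
```

```text
264 199 (60, 80, 3)
246 217 (48, 64, 3)
204 149 (150, 200, 3)
```

View pics/comp.png

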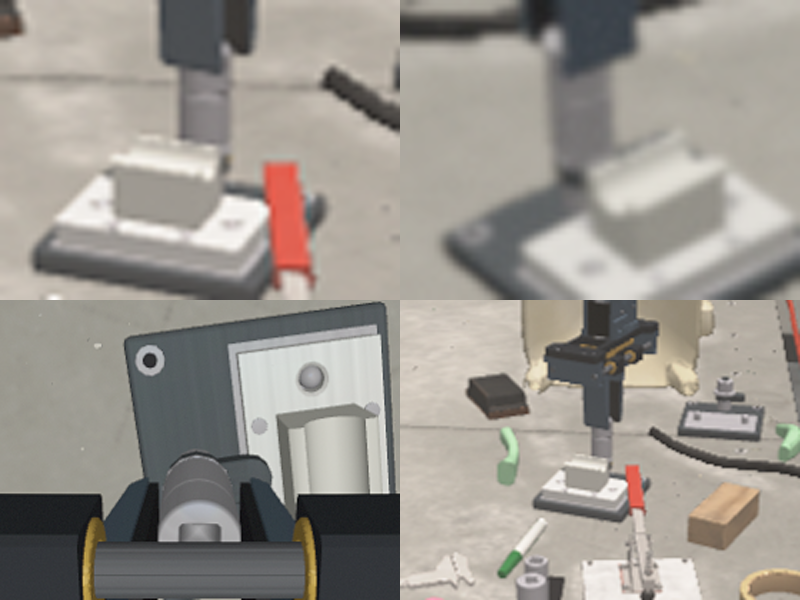

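```bash
python3 -c "
from h import *
w=load('w12');g=cv2.cvtColor(w['color'],cv2.COLOR_RGB2GRAY)
ax=np.array([435.5,44.3])
for th in [80,90,91.7]:
    a=np.radians(-15.2-th);d=np.array([np.cos(a),np.sin(a)]);n=np.array([-d[1],d[0]])
    print(th,[proj(w,[*(ax+d*r+n*9),40]).tolist() for r in (10,16,23)],'tip',proj(w,[*(ax+d*32),40]))
for i in range(226,262): print(i,325,''.join('%x'%(v//16) for v in g[i,325:390]))
"
```

```text
80 [[329.2, 236.3], [339.0, 233.3], [350.3, 229.8]] tip [369.2 239.4]
90 [[332.4, 238.5], [342.5, 237.2], [354.3, 235.6]] tip [371.  248.2]
91.7 [[332.9, 239.0], [343.1, 237.9], [354.9, 236.7]] tip [371.1 249.8]
226 325 55555555555555555555558baaa79ddddddddddddddddddddc86666667abbbccc
227 325 55555555555555555555558baaa88cdddddddddddddddddddc86666667abbbccc
228 325 55555555555555555555557aaaa88cdddddddddddddddddddc85666667abbbccc
229 325 55555555555555555555557abaa98cdddddddddddddddddddca56666669bbbccc
230 325 555555555555555555555579bab97bdddddddddddddddddddca56666669bbbccc
231 325 655555555555555555555569bbba7bddddddddddddddddddddb56666669bbbbcc
232 325 445555555555555555555579999759cccdddddddddddddddddb56666669bbbccc
233 325 223455555555555555444345444334667889cdddddddddddddb76666669bbbbcc
234 325 4433345555554443333332222222222222346bddddddddddddb76666668abbbcc
235 325 77654344333333322222233232323333322226acddddddddddc86666668abbbcc
236 325 78a9753222223232332223334444445544443348cdddddddddc86666667abbbcc
237 325 66778853222223333344444455555555555554337bddddddddc86666667abbbcc

[... 1075 characters left out ...]
33333333333445adddccdb56666669bbbc
253 325 666666677666666566555552111111233333333333336bdddccdb76666669bbbc
254 325 666666666766666555555552111111233333333333337bdddccdb76666668abbc
255 325 6666666666666665555555411111112233333333333349cddcccc86666668abbc
256 325 6666666666666666555555411111111233333333333335bdddccc86666667abbc
257 325 66666666666666655555554111111112333333333333337cddccb86666667abbc
258 325 666666666666666655555542111111112333333333333348cdccc96666667abbc
259 325 666666666666666665555541111111112333333333333333addcca5666667aa86
260 325 6666666666666666655555411111111123333333333333336bdccb5666666aa70
261 325 66666666666666666555554111111111123333333333333337cddb5666666a941
```

```bash
python3 -m jog '[[[0,0,0.2],1.5,0],[[0,0,0],0,0],[[0,0,0],0,0]]' 60; python3 -c "
from h import *
s=telemetry.state();print(s['torque'].round(2),s['force'].round(1))
w=grab('wrist','w13.png');g=cv2.cvtColor(w['color'],cv2.COLOR_RGB2GRAY)
ax=np.array([435.5,44.3])
for th in [88,90,91.7]:
    a=np.radians(-15.2-th);d=np.array([np.cos(a),np.sin(a)]);n=np.array([-d[1],d[0]])
    print(th,[proj(w,[*(ax+d*r+n*9),40]).tolist() for r in (10,16,23)],'tip',proj(w,[*(ax+d*32),40]))
for i in range(232,254): print(i,325,''.join('%x'%(v//16) for v in g[i,325:380]))
"
```

```text
time_s: 25.98
ee_pos: [437.4, 42.5, 89.7]
ee_rot: [178.9, -0.2, -24.3]
force: [-1.0, 0.2, 2.6]
gripper_width: 25.2
[0.01 0.37 0.16] [-1.   0.2  2.6]
88 [[331.5, 237.9], [341.5, 235.9], [353.1, 233.7]] tip [370.6 245.2]
90 [[332.1, 238.3], [342.1, 236.7], [353.9, 234.9]] tip [370.9 247. ]
91.7 [[332.6, 238.8], [342.7, 237.5], [354.5, 235.9]] tip [371.1 248.5]
232 325 45555555555555555555557aa9a97acdddddddddddddddddddb5666
233 325 333455555555555555544445655535678899cdddddddddddddb5666
234 325 4322455555555444333333222222222222338cddddddddddddb5666
235 325 76654344433333332222332232222333232237acddddddddddb7666
236 325 7899752232222223323223333444455444433348cdddddddddc8666
237 325 66789853222232333344444444555555555554337bddddddddc8666
238 325 666677753333444444555555555555555555555327cdddddddc8666
239 325 666666776544555555555555555555555555555543adddddccc9566
240 325 6666666677555555555555555555555555555555547cddddccdb566
241 325 6666666666655555555555555555555555555555555addddccdb566
242 325 66666666666765555555555555555555555555555558cddddcdb766
243 325 66666666666677555555555555555555555555555555addddcdb766
244 325 666666666666774555555555555555555555555555547bdddcdc866
245 325 666666666665665555555555555555555555555555557bdddcdc866
246 325 666666666666666555555555555555555555555555555adddccc956
247 325 6666666666666555555555555555555555555555555557bddccc956
248 325 6666666666666566555555555555555444555555555558cddcccb56
249 325 6666666666666555555555555555554333444555555558cdddcdb56
250 325 776666666666665555555555555554333333344555554addddcdb76
251 325 667776666666655555555554334334333333333444554addddcdc86
252 325 666667766666665555555543122212233333333333445bdddccdc86
253 325 666666666666665555555542111111233333333333335bdddccdb86
```

```bash
for i in 1 2; do python3 -m jog '[[[0,0,0],1.5,0],[[0,0,0],0,0]]' 60 | grep -E 'rot|force:'; python3 -c "
from h import *
print(telemetry.state()['torque'].round(2))"; done
```

```text
ee_rot: [178.9, -0.2, -25.8]
force: [-2.6, -0.5, 5.3]
[0.09 0.49 0.21]
ee_rot: [178.9, -0.2, -27.4]
force: [-3.3, -0.9, 5.4]
[0.09 0.48 0.27]
```

```bash
python3 -m jog '[[[0,0,0.1],0,0],[[0,0,0],0,0],[[0,0,0],0,0]]' 60; python3 -c "
from h import *
w=grab('wrist','w14.png');g=cv2.cvtColor(w['color'],cv2.COLOR_RGB2GRAY)
ax=np.array([435.5,44.3])
for th in [88,91.7]:
    a=np.radians(-15.2-th);d=np.array([np.cos(a),np.sin(a)]);n=np.array([-d[1],d[0]])
    print(th,[proj(w,[*(ax+d*r+n*9),40]).tolist() for r in (10,16,23)],'tip',proj(w,[*(ax+d*32),40]))
for i in range(230,252): print(i,325,''.join('%x'%(v//16) for v in g[i,325:380]))
print(telemetry.state()['torque'],job_done())"
```

```text
time_s: 26.9
ee_pos: [437.4, 42.4, 89.7]
ee_rot: [178.9, -0.2, -27.3]
force: [-2.2, -0.6, 5.0]
gripper_width: 25.3
88 [[330.4, 237.3], [340.3, 234.9], [351.9, 232.0]] tip [370.  242.6]
91.7 [[331.6, 238.1], [341.6, 236.3], [353.3, 234.2]] tip [370.7 245.9]
230 325 55555555555555555555569baaa9cddddddddddddddddddddb56666
231 325 55555555555555555555569bbba7acccdddddddddddddddddb66666
232 325 45555555555555555555446766535667888acddddddddddcdc86666
233 325 3335555555555554443333332222222222248cdddddddddcdc86666
234 325 43334555544433333322222222222233222237acdddddddcdc95666
235 325 7665334333332222232322333344455444443248cddddddccdb5666
236 325 78996422222232323333444444555555555554338cddddddcdb5666
237 325 667997532233334444445555555555555555555338cdddddcdc8666
238 325 666678754444445555555555555555555555555536bdddddcdc8566
239 325 6666666775555555555555555555555555555555558bddddccc9566
240 325 6666666676555555555555555555555555555555557bddddccdb566
241 325 66666666677555555555555555555555555555555558bdddccdb566
242 325 66666666667754555555555555555555555555555557bdddccdb766
243 325 66666666666785555555555555555555555555555555addddcdc866
244 325 666666666666785555555555555555555555555555558cdddcdc866
245 325 666666666665675555555555555555555555555555555adddccc956
246 325 6666666666666655555555555555555555555555555548cddcccb56
247 325 666666666666555555555555555555555555555555554adddcccb76
248 325 666666666666655555555555555555544455555555554adddccdb86
249 325 666666666666655555555555555555433344455555555bdddccdb86
250 325 776666666666655555555555555555333333344555555bddddccc96
251 325 667776666666665654555554443444333333333444555addddcccb5
the job is handed in; nothing more can be done
[0.04274926 0.54238468 0.31899617] None
```

I set the nest block down on the two pins of the front base. The nut measured about 19 mm across flats, so I took the middle socket, whose top measured about 28.5 mm. I lowered it fully home on the nut, turned the clamp clockwise, and handed the job in at about 27 s, still gripping the socket.

**Block:** a wrist picture after release showed both pins standing in the flange holes and the block lying flat.

**Socket:** it came to rest at a mouth height of about 44 mm. I had estimated the collar top at about 43 mm, and a socket too small would have stopped 18 mm higher.

**Clamp:** a steady 0.15–0.2 N m was needed to turn it, rising to about 0.3 N m at the end, which I read as reaching the stop. The last wrist image puts the toe over the ledge at about 91–93° from the open direction. The method is good to about ±2°, and the stop is at 91.7°.

**Others:** I didn't touch the other two sockets, the other base, the wood block or the marker. I only saw them again in a side view taken before the last 4–5° of turning.

**Disagreement:** the gripper read about 25.5 mm on the 28 mm socket. The pictures and the fit on the nut both point to the middle socket, so I put this down to the soft pads. I didn't confirm that.

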